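# Open a vacuum pump's gas ballast fully and start its purge run

### The job

The filtering is done and the capped vacuum pump must run on to dry itself: with closed fingertips push the gas ballast lever on top of the pump head from closed, past its first detent, all the way to its second stop (two dots), so that it stays there. Only then switch the pump on by pressing down the raised near half of the rocker on its switch box until it clicks over. Only push and press: do not pinch or force the lever, do not lift or shove the pump, and leave the things around it where they are.

Things in the scene. Friction and masses are not known exactly. Their poses are not given: they have to be found in the camera images.
- pump: bench vacuum pump, 5 to 6.5 kg, loose on rubber feet (slides at some 25 to 60 N), 200 mm deep (x), 244 wide (y). Origin: centre of its footprint; x from front to rear, y to the left, z up. Left: pump head, cover at z 144 mm, x -68..74, y 0..116, lever on top. Right rear: motor, its handle's top at z 150, x 36, y -98..-16. Right front: grey switch box, top z 112, x -100..-16, y -114..-6
- ballast_lever (a joint): gas ballast lever's angle, rad: 0 closed, left stop (ring mark); 0.58 first detent, knob straight ahead (one dot); 1.16 second stop, fully open, right (two dots). Grows as the knob goes left to right (anticlockwise from above). Detents at all three; let go short of a crest (0.29 and 0.87) it falls back, beyond it snaps ahead. Needs about 6 N at the knob, up to 9 N when fast; solid stops
- lever_knob: upright black knob on the lever's end, part of the lever, 42 mm tall, 12 mm thick at its foot, 18 mm at the top. Origin on its axis, 22 mm above its foot and 20 mm below its top: z = 184 mm with the pump on the table. Below it the lever's flat steel arm (z 156 to 162 mm) and the head cover (144 mm)
- lever_pivot (a point): point on the lever's upright pivot axis at the height of the knob's origin, 62 mm from it; fixed on the pump, 15 mm behind its origin and 58 mm to the left. Axes as the pump's: knob = pivot + 62 mm * (-cos u, -sin u) in these x, y, with u = joint value - 0.58. The hub under it ends at z = 172 mm
- power_rocker (a joint): tilt of the black power rocker, rad: 0 off, its near (front) half stands up; 0.34 on, near half pressed down level. Snaps over at 0.17 and stays either way; pressing the front edge takes about 4 N
- rocker_press (a point): where to press the rocker: fixed on the pump, at z 119 mm, 7 mm above the switch box's top, 17 mm in front of the rocker's middle (axes as the pump's). The rocker is 44 mm long (front to rear), 28 mm wide. The near half's front edge stands at 124 mm when off and at about 117 mm, level, when on
- filter_carton: bystander: white folding carton, 50 x 52 x 85 mm, stands on the table, loose; origin at the centre of its underside.
- reagent_bottle: bystander: white square-shouldered bottle with a screw cap, 72 x 82 x 164 mm, stands on the table, loose; origin at the centre of its underside.
- tape_roll: bystander: roll of pale tape lying flat, 82 mm across, 18 mm high, loose; origin at the centre of its underside.
- steel_cap: bystander: small round metal cap lying flat, 34 mm across, 12 mm high, loose; origin at the centre of its underside.
- small_beaker: bystander: empty glass beaker, 72 x 81 x 85 mm, stands on the table, loose; origin at the centre of its underside.
- label_roll: bystander: roll of blank white labels lying flat, 90 mm across, 48 mm high, loose; origin at the centre of its underside.

How it is judged:
On the way, in this order (a step that is already met when the one before it is completed fails the run):
1. the ballast lever is at its second stop, the pump still off (value of joint ballast_lever above 1.08 rad and value of joint power_rocker below 0.1 rad), for 0.3 s.
2. the rocker has been pressed over to on (value of joint power_rocker above 0.28 rad), for 0.2 s.
At the end, for the whole second after the job is handed in: The ballast lever rests at its second stop (joint over 1.08 of 1.16 rad), the rocker is on (over 0.28 of 0.34 rad), and the pump stands still and upright within 20 mm of where it was (value of joint ballast_lever above 1.08 rad and value of joint power_rocker above 0.28 rad and linear speed of pump below 0.01 m/s and distance of pump from where it was at the start of the episode below 0.02 m and angle between pump's own z axis and vertical below 0.03 rad); the robot touches nothing.
It fails at once if the pump is switched on while the ballast lever is not at its second stop (value of joint power_rocker above 0.17 rad and value of joint ballast_lever below 1 rad).
It fails at once if the lever is forced (over 45 N between fingers and knob) (contact force between the fingers and lever_knob above 45 N).
It fails at once if the knob is pinched: taken between the fingers (horizontal distance between the grasp point and lever_knob below 0.012 m and z of the grasp point in the frame of lever_knob below 0.034 m and contact force between the fingers and lever_knob above 1 N).
It fails at once if the pump is lifted, tipped or shoved more than 20 mm (distance of pump from where it was at the start of the episode above 0.02 m or angle between pump's own z axis and vertical above 0.06 rad).
It fails at once if a bystander is lifted, carried or shoved more than 20 mm (distance of any of filter_carton, reagent_bottle, tape_roll, steel_cap, small_beaker, label_roll from where it was at the start of the episode above 0.02 m).
It also fails if it takes over 40 s, if anything falls off the work surface, if the arm or the gripper's body presses on something with over 40 N, if the wrist force passes 120 N, or if a joint passes its speed limit or range.

### The arm

A 6-joint arm with a two-finger parallel gripper is mounted at the origin on a cart in front of the work surface, level with it; the furniture and walls round the work are solid. World frame = base frame: x ahead of the robot, y to its left, z up, the work surface at z = 0. Lengths are in m, angles in rad, forces in N, time in s.
With the tool pointing down it reaches from about 0.4 to 0.825 m from the base axis. Payload 7 kg.
Tool frame: the origin (TCP) lies midway between the tips of the shut fingers; the grasp point (between the pads) lies arm.hold_point_z behind it (arm.hold_point_z is the distance from the TCP to the grasp point, in m); z points along the fingers, y is the line along which they close (so a half turn about z gives the same grasp; the last joint's range is limited). The gripper opens to 88 mm and grips with 3 to 60 N. Pads are 19 mm wide; open, the fingers measure 130 mm over their backs; the gripper's body (78 mm by 193 mm) begins 47 mm behind the grasp point.
Start: joints at [1.612, 0.359, 0.012, 0, -1.224, -0.288], TCP at [0.165, 0.655, 0.227] pointing down, gripper open.
Joint ranges: [-3.07, 3.07], [-1.43, 2.12], [-1.02, 1.25], [-3.03, 1.67], [-3.05, -0], [-3.03, 3.03]. Speed limits (rad/s): [2.39, 2.39, 3.01, 3.14, 3.14, 3.14].

### API

Orientations are given as [roll, pitch, yaw] about the fixed x, y, z axes, in that order (R = Rz(yaw) Ry(pitch) Rx(roll)).
In Python, from station import arm gives the robot as it stands.
- The arm moves only by the shell command python3 -m crank 'ROWS' [OPENING] [FORCE]. ROWS is JSON, a list that holds one entry, the list of rows, each a list of 4 numbers: the shift along the tool's x, y, z in units of 25 mm (1.0 is 25 mm), then the turn about the tool's z in units of 5 degrees (1.0 is 5 degrees). A call has 1 to 12 rows; each row is the pose to reach, as a shift and turn from the pose commanded when the call began, along the tool's axes at that moment; what a row does not reach only later rows make up. A row lasts 1/8 s, in which the tool goes at most 62.5 mm and 10.7 degrees, less where a joint would pass 70% of its speed; a pose out of reach is approached as far as the arm can. A call with a gripper value outside its range is refused whole. OPENING is the closure, from 0 (fully open) to 1 (shut), set as the call begins (- or left out, the last holds). The fingers move at their own pace and stop on an object; FORCE is the grip in N (left out, the last holds). Time passes only in rows, so rows that repeat a pose let the fingers close. It gives the time, the measured TCP pose, the force, the opening and the grip force at its end, in the units of the state.
- arm.get_state(): the state, without advancing time (a new reading comes with each control period).
- arm.grab_frame(name): name is "scene" or "top" or "wrist"; returns (picture, depth): 384x512x3 uint8, red, green, blue; 384x512 float32, m along the optical axis (not along the pixel's ray), 0 where there is no reading.
- arm.get_calibration(name): a dict with "mtx" (3x3 intrinsics, pixels), "R" (3x3) and "t" (3): a world point X has camera coordinates R X + t; the wrist camera has in their place "mount" (4x4, takes a point from camera to tool coordinates, whose origin is the TCP and whose axes are the flange's). Camera axes: x right, y down, z forward; pixel columns grow to the right and rows downward; lengths in m; the calibration is good to about 2 mm. A picture is of the moment at which its call begins: read the wrist's pose just before it. get_calibration takes no time and is no camera call.
- arm.job_done(): hands the job in; it is judged then, once.
Trained networks look in the newest picture that a camera, given by its name, has taken for a name from the list of things; names that differ only in an ending like _2 or _b are one class to them, and where a whole thing is asked for, a point or a joint stands for the part that bears it (a point fixed in the world has none). Each returns a list of dicts, best first, with "score" (0 to 1); they miss things now and then, are a little off and sometimes report something else, mostly with a low value. They report only what shows in the picture. A call takes as long as a camera call.
- arm.recognise(thing, camera): "extent" ([left, top, width, height] in pixels, round what is visible of it).
- arm.trace(thing, camera): "mask" (384x512 bool, what is visible of it) and "extent" ([left, top, width, height] in pixels, round what is visible of it).
The state is a dict: "t": time; "q": joint angles; "qd": joint speeds; "joint_efforts": joint torques, N m; "eef_pos": TCP position; "ee_rot": TCP orientation; "force": force on the tool from outside, world axes, zero at the start; "moment": the same for the moment, N m; "width": finger opening in m; "gripper_force": force on a finger pad.
Only numpy, scipy, OpenCV 4.12 (cv2) and the standard library are available. Lean on these libraries where they do the work, as an engineer would, in place of code of your own. Each camera call takes 0.05 s, during which the arm holds its last target. There are 200 camera calls.

## Working session

There is one attempt and no reset: what is moved stays moved. The work goes in short steps, Python scripts to look and compute and a shell command to move; the robot and the scene stay as the last step left them, time stands still between calls to the robot, and variables do not carry over. Pictures are saved under pics/ and viewed, at most 10 in all, crops included, and the job is handed in when it is done.

```bash
ls; mkdir -p pics; cat > h.py <<'E'
import numpy as np, cv2
from station import arm
def cloud(name, depth, st=None):
    c=arm.get_calibration(name); K=np.array(c["mtx"])
    v,u=np.mgrid[0:384,0:512]
    P=np.stack([(u-K[0,2])/K[0,0]*depth,(v-K[1,2])/K[1,1]*depth,depth],-1)
    return (P-np.array(c["t"]))@np.array(c["R"])
E
python3 - <<'E'
from h import *
s=arm.get_state(); print(s["eef_pos"],s["ee_rot"],s["width"],arm.hold_point_z)
ims=[]
for n in ("scene","top"):
    im,d=arm.grab_frame(n); ims.append(im[:,:,::-1]); P=cloud(n,d); np.save(n+".npy",P)
    for th in ("pump","lever_knob","ballast_lever","power_rocker","filter_carton","reagent_bottle","tape_roll","steel_cap","small_beaker","label_roll"):
        r=arm.trace(th,n)
        if r:
            m=r[0]["mask"]&(d>0); q=P[m]
            print(n,th,round(r[0]["score"],2),r[0]["extent"],m.sum(),np.median(q,0).round(3) if len(q) else "",np.percentile(q,2,axis=0).round(3),np.percentile(q,98,axis=0).round(3))
        else: print(n,th,"none")
cv2.imwrite("pics/s.png",ims[0]); cv2.imwrite("pics/t.png",ims[1])
E
```

```text
pics
[0.16477651 0.65404004 0.22561037] [ 3.13989708e+00 -1.27479703e-04 -2.46874661e-01] 0.08764243689192505 0.0188
scene pump 0.96 [188.7, 170.4, 132.3, 116.7] 10044 [ 0.519 -0.013  0.107] [ 0.471 -0.113  0.015] [0.666 0.115 0.163]
scene lever_knob 0.56 [209.0, 167.1, 3.9, 22.8] 120 [0.516 0.095 0.189] [0.511 0.09  0.166] [0.525 0.104 0.204]
scene ballast_lever 0.91 [205.0, 172.7, 42.6, 19.7] 423 [0.545 0.091 0.162] [ 0.512  0.062 -0.   ] [0.712 0.325 0.203]
scene power_rocker 0.44 [254.3, 223.8, 24.2, 15.6] 184 [ 0.519 -0.059  0.117] [ 0.498 -0.073  0.113] [ 0.542 -0.04   0.123]
scene filter_carton 0.78 [178.4, 187.6, 23.4, 41.6] 666 [0.539 0.203 0.056] [0.52  0.182 0.004] [0.575 0.235 0.085]
scene reagent_bottle 0.63 [323.9, 189.6, 48.0, 78.7] 2818 [ 0.658 -0.169  0.094] [ 0.637 -0.197  0.008] [ 0.701 -0.121  0.163]
scene tape_roll 0.93 [313.0, 277.8, 41.4, 36.6] 1106 [ 0.545 -0.203  0.016] [ 0.509 -0.24  -0.001] [ 0.588 -0.162  0.019]
scene steel_cap 0.46 [201.0, 278.1, 15.1, 15.5] 207 [0.407 0.004 0.011] [ 0.393 -0.009  0.001] [0.424 0.022 0.013]
scene small_beaker 0.67 [149.8,
[... 678 characters left out ...]
 filter_carton 0.68 [166.0, 198.4, 35.7, 22.5] 492 [0.554 0.215 0.084] [0.529 0.186 0.034] [0.582 0.247 0.089]
top reagent_bottle 0.74 [317.8, 136.1, 44.0, 44.0] 1215 [ 0.671 -0.142  0.146] [ 0.639 -0.181  0.005] [ 0.718 -0.111  0.165]
top tape_roll 0.77 [330.7, 199.6, 40.3, 29.0] 630 [ 0.553 -0.199  0.017] [ 0.515 -0.235  0.002] [ 0.588 -0.158  0.022]
top steel_cap 0.47 [265.8, 259.3, 10.1, 13.5] 142 [0.41  0.01  0.011] [ 0.395 -0.005  0.007] [0.425 0.025 0.016]
top small_beaker 0.55 [177.2, 233.2, 32.1, 37.8] 780 [0.446 0.199 0.023] [0.415 0.162 0.015] [0.485 0.227 0.086]
top label_roll 0.96 [311.3, 251.2, 36.7, 41.0] 969 [ 0.411 -0.134  0.047] [ 0.369 -0.175  0.009] [ 0.449 -0.092  0.052]
```

```bash
python3 - <<'E'
from h import *
for n in ("top","scene"):
    P=np.load(n+".npy"); X,Y,Z=P[...,0],P[...,1],P[...,2]
    reg=(X>.42)&(X<.72)&(Y>-.13)&(Y<.16)
    for nm,m in (("knobtop",reg&(Z>.196)&(Y>.06)&(X<.56)),("cover",reg&(abs(Z-.144)<.004)&(Y>-.02)&(X<.66)),("box",reg&(abs(Z-.112)<.004)&(Y<.02)&(X<.57)),("rocker",reg&(Z>.1155)&(Z<.13)&(Y<-.03)&(Y>-.09)&(X<.56))):
        q=P[m]
        if len(q)>3:
            r=cv2.minAreaRect((q[:,:2]*1000).astype(np.float32)); print(n,nm,len(q),q.mean(0).round(4),q.min(0).round(3),q.max(0).round(3),np.round(r[0],1),np.round(r[1],1),round(r[2],1))
a=cv2.imread("pics/t.png")[130:290,150:390]; b=cv2.imread("pics/s.png")[150:350,130:380]
cv2.imwrite("pics/c1.png",np.vstack([cv2.resize(a,(450,300),interpolation=2),cv2.resize(b,(450,300),interpolation=2)]))
E
```

```text
top knobtop 56 [0.5203 0.1018 0.2014] [0.513 0.094 0.196] [0.528 0.111 0.207] [520.2 102.2] [14.9 17.2] 0.4
top cover 2307 [0.5643 0.0731 0.1433] [ 0.489 -0.018  0.14 ] [0.645 0.144 0.148] [571.5  54.2] [141.1 162.4] 11.7
top box 1255 [ 0.5308 -0.0487  0.1115] [ 0.483 -0.109  0.108] [0.569 0.007 0.116] [531.4 -51.2] [ 82.8 107.7] 11.7
top rocker 201 [ 0.5191 -0.0548  0.1188] [ 0.495 -0.087  0.116] [ 0.55  -0.032  0.127] [522.2 -59.4] [55.2 55.1] 0.1
scene knobtop 42 [0.5179 0.0957 0.2006] [0.511 0.089 0.197] [0.527 0.104 0.204] [518.   96.4] [13.8 17. ] 41.4
scene cover 1247 [0.5545 0.0594 0.1434] [ 0.487 -0.02   0.14 ] [0.646 0.139 0.148] [569.1  52. ] [143.8 159.7] 11.1
scene box 1110 [ 0.5264 -0.0544  0.1115] [ 0.481 -0.115  0.108] [0.57  0.02  0.116] [525.4 -47.4] [ 88.9 134.2] 0.1
scene rocker 164 [ 0.5173 -0.0586  0.1186] [ 0.497 -0.074  0.116] [ 0.543 -0.04   0.125] [519.5 -56.9] [45.2 28.2] 10.2
```

View pics/c1.png

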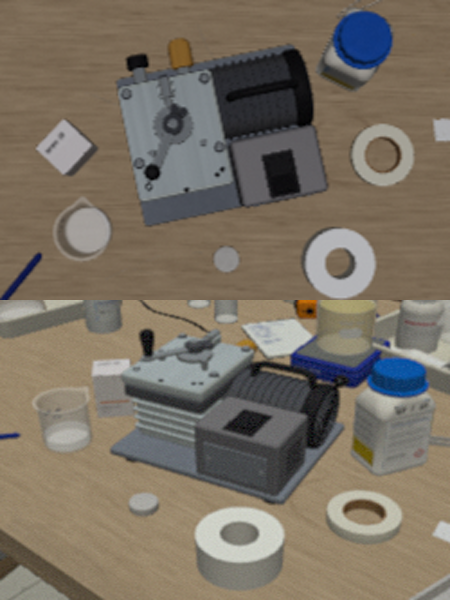

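The top crop shows the pump turned about +11.5°, with the knob at crop pixel (152,172) on the left and the rocker at (282,172). Both match the given geometry, so the lever is closed and the pump is off. The area around the knob's left side is clear.

```bash
cat >> h.py <<'E'
YAW=np.radians(11.5); O=np.array([.575,.018]); PIV=np.array([.578,.078])
def push(u, d):  # TCP xy and yaw(deg) for lever joint value u, tool x along the push, d behind knob axis
    a=u-.58+YAW; k=PIV-.062*np.array([np.cos(a),np.sin(a)]); t=np.array([np.sin(a),-np.cos(a)])
    p=k-d*t; return p[0],p[1],np.degrees(np.arctan2(t[1],t[0]))
def row(x,y,z,yaw):
    s=arm.get_state(); p=np.array(s["eef_pos"]); g=s["ee_rot"][2]
    R=np.array([[np.cos(g),np.sin(g),0],[np.sin(g),-np.cos(g),0],[0,0,-1]])
    dl=R.T@(np.array([x,y,z])-p)/.025
    tr=-((yaw-np.degrees(g)+180)%360-180)/5
    return np.round([*dl,tr],2).tolist()
E
python3 - <<'E'
from h import *
x,y,w=push(0,.045); print(x,y,w,row(x,y,.25,w))
E
```

```text
0.5370680398075837 0.14275781524114634 -111.73155211758775 [19.44, 16.21, -0.94, 19.52]
```

```bash
python3 -m crank '[[[1.6,1.35,-0.9,1.6],[3.2,2.7,-0.9,3.2],[4.9,4.05,-0.9,4.9],[6.5,5.4,-0.9,6.5],[8.1,6.75,-0.9,8.1],[9.7,8.1,-0.9,9.7],[11.3,9.5,-0.9,11.4],[13,10.8,-0.9,13],[14.6,12.2,-0.9,14.6],[16.2,13.5,-0.9,16.3],[17.8,14.9,-0.9,17.9],[19.4,16.2,-0.9,19.5]]]' 1 20; python3 - <<'E'
from h import *
x,y,w=push(0,.045); print(x,y,w,row(x,y,.25,w)); print(arm.get_state()["q"])
E
```

```text
t: 2.6
eef_pos: [0.5371, 0.1418, 0.2494]
ee_rot: [-3.141, 0.001, -1.953]
force: [0.9, 0.8, 0.2]
width: 0.0007
gripper_force: 0.0
0.5370680398075837 0.14275781524114634 -111.73155211758775 [-0.04, 0.02, -0.02, -0.03]
[ 6.10571854e-01  1.47428563e-01 -2.19751965e-01  4.22153095e-05
 -1.20288138e+00 -9.92841255e-01]
```

```bash
python3 - <<'E'
from h import *
from scipy.spatial.transform import Rotation as Ro
s=arm.get_state(); im,d=arm.grab_frame("wrist"); c=arm.get_calibration("wrist"); K=np.array(c["mtx"]); M=np.array(c["mount"])
v,u=np.mgrid[0:384,0:512]
P=np.stack([(u-K[0,2])/K[0,0]*d,(v-K[1,2])/K[1,1]*d,d],-1)@M[:3,:3].T+M[:3,3]
W=P@Ro.from_euler("xyz",s["ee_rot"]).as_matrix().T+np.array(s["eef_pos"])
m=(d>0)&(W[...,2]>.19)&(W[...,2]<.21)&(abs(W[...,0]-.52)<.03)&(abs(W[...,1]-.1)<.03)
print(m.sum(), W[m].mean(0) if m.any() else "", W[m].min(0) if m.any() else "", W[m].max(0) if m.any() else "")
f=(d>0)&(abs(P[...,0])<.04)&(abs(P[...,1])<.06)&(abs(P[...,2]+.01)<.02)
if f.any(): print("finger",f.sum(),P[f].min(0),P[f].max(0))
cv2.imwrite("pics/w.png",im[:,:,::-1])
E
```

```text
442 [0.52042866 0.09792595 0.20193401] [0.51174969 0.08978855 0.19089932] [0.52967295 0.10717763 0.2050691 ]
finger 445 [ 0.00473582 -0.01520633 -0.02996756] [0.01257456 0.01578955 0.00048051]
```

View pics/w.png

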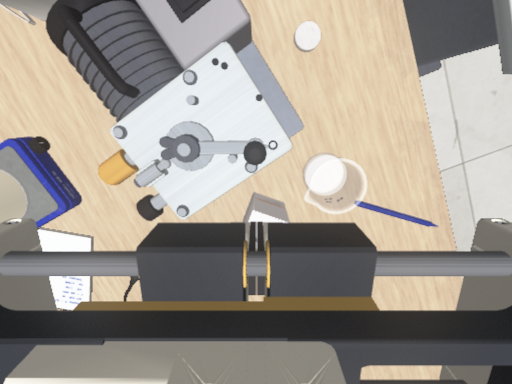

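The wrist view shows the knob at pixel (255,152), straight ahead of the shut fingers. It measures (0.5206, 0.0985), 2.5 mm to the right of my first estimate. I'll lower the tool, then push along the arc.

```bash
sed -i 's/PIV=.*/PIV=np.array([.578,.0755])/' h.py; python3 -m crank '[[[0,0,1,0],[0,0,2,0],[0,0,3,0],[0,0,3,0]]]'; python3 - <<'E'
from h import *
for u in (0,.1,.2,.3,.4,.5,.6,.7): print(u,row(*push(u,.018)[:2],.174,push(u,.018)[2]))
E
```

```text
t: 3.15
eef_pos: [0.5352, 0.1427, 0.1725]
ee_rot: [3.139, -0.003, -1.949]
force: [-0.4, 0.1, 0.4]
width: 0.0005
gripper_force: 0.0
0 [1.14, -0.1, -0.06, 0.02]
0.1 [1.39, -0.04, -0.06, -1.13]
0.2 [1.65, -0.01, -0.06, -2.28]
0.3 [1.91, -0.0, -0.06, -3.42]
0.4 [2.17, -0.02, -0.06, -4.57]
0.5 [2.42, -0.06, -0.06, -5.71]
0.6 [2.67, -0.13, -0.06, -6.86]
0.7 [2.91, -0.22, -0.06, -8.0]
```

```bash
python3 -m crank '[[[0.5,0,0,0],[1.0,-0.1,0,0],[1.15,-0.1,0,0],[1.4,-0.05,0,-1.1],[1.65,0,0,-2.3],[1.9,0,0,-3.4],[2.15,0,0,-4.6]]]'; python3 -m crank '[[[0,0,0,0]]]'; python3 - <<'E'
from h import *
for u in (.5,.6,.7,.8,.9,1,1.05,1.1,1.15): print(u,row(*push(u,.018)[:2],.174,push(u,.018)[2]))
E
```

```text
t: 4.03
eef_pos: [0.517, 0.0937, 0.1751]
ee_rot: [-3.139, 0.001, -1.544]
force: [0.1, 1.7, 0.3]
width: 0.0004
gripper_force: 0.7
t: 4.15
eef_pos: [0.5164, 0.0929, 0.1747]
ee_rot: [-3.141, 0.0, -1.548]
force: [0.5, 0.7, -0.3]
width: 0.0002
gripper_force: 0.0
0.5 [0.28, 0.09, 0.03, -1.12]
0.6 [0.53, 0.13, 0.03, -2.27]
0.7 [0.79, 0.14, 0.03, -3.42]
0.8 [1.05, 0.12, 0.03, -4.56]
0.9 [1.3, 0.08, 0.03, -5.71]
1 [1.55, 0.01, 0.03, -6.85]
1.05 [1.67, -0.04, 0.03, -7.43]
1.1 [1.79, -0.08, 0.03, -8.0]
1.15 [1.91, -0.14, 0.03, -8.57]
```

Next I'll push past the second crest and stop just short of the end.

```bash
python3 -m crank '[[[0.3,0.1,0,-1.1],[0.55,0.1,0,-2.3],[0.8,0.15,0,-3.4],[1.05,0.1,0,-4.6],[1.3,0.1,0,-5.7],[1.55,0,0,-6.9],[1.65,0,0,-7.4],[1.65,0,0,-7.4]]]'; python3 - <<'E'
from h import *
from scipy.spatial.transform import Rotation as Ro
s=arm.get_state(); im,d=arm.grab_frame("wrist"); c=arm.get_calibration("wrist"); K=np.array(c["mtx"]); M=np.array(c["mount"])
v,u=np.mgrid[0:384,0:512]
P=np.stack([(u-K[0,2])/K[0,0]*d,(v-K[1,2])/K[1,1]*d,d],-1)@M[:3,:3].T+M[:3,3]
W=P@Ro.from_euler("xyz",s["ee_rot"]).as_matrix().T+np.array(s["eef_pos"])
m=(d>0)&(W[...,2]>.197)&(W[...,2]<.21)&(abs(W[...,0]-.53)<.05)&(abs(W[...,1]-.05)<.07)&(P[...,0]>.014)
if m.any():
    k=W[m].mean(0); e=PIV-k[:2]; print(m.sum(),k,"u",np.arctan2(e[1],e[0])-YAW+.58, np.hypot(*e))
for u in (1.05,1.1,1.15): print(u,row(*push(u,.018)[:2],.174,push(u,.018)[2]))
cv2.imwrite("pics/w2.png",im[:,:,::-1])
E
```

```text
t: 5.15
eef_pos: [0.5174, 0.0518, 0.1742]
ee_rot: [3.142, -0.0, -0.904]
force: [-0.0, -0.4, -0.7]
width: 0.0007
gripper_force: 0.0
893 [0.53634956 0.03068288 0.20218212] u 1.2012917457566705 0.061182784129588864
1.05 [0.05, -0.0, 0.01, -0.05]
1.1 [0.17, 0.03, 0.01, -0.62]
1.15 [0.3, 0.05, 0.01, -1.19]
```

View pics/w2.png

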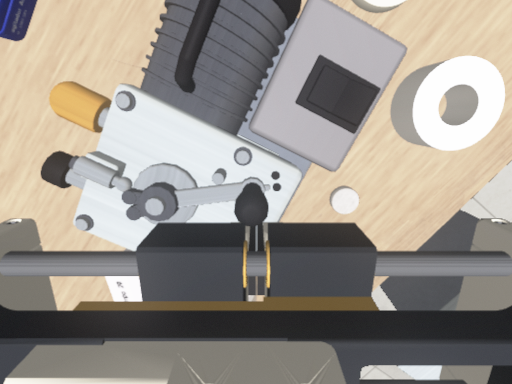

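The wrist view shows the arm pointing at the two dots, with the knob at pixel (252,205). The measured angle of about 1.2 rad is the second stop. Next I'll measure the rocker in this same frame, then back off and lift.

```bash
python3 - <<'E'
from h import *
from scipy.spatial.transform import Rotation as Ro
s=arm.get_state(); im,d=arm.grab_frame("wrist"); c=arm.get_calibration("wrist"); K=np.array(c["mtx"]); M=np.array(c["mount"]); print(M[:3,3])
v,u=np.mgrid[0:384,0:512]
P=np.stack([(u-K[0,2])/K[0,0]*d,(v-K[1,2])/K[1,1]*d,d],-1)@M[:3,:3].T+M[:3,3]
W=P@Ro.from_euler("xyz",s["ee_rot"]).as_matrix().T+np.array(s["eef_pos"])
r=arm.trace("power_rocker","wrist")
for q in r[:2]:
    w=W[q["mask"]&(d>0)]; b=cv2.minAreaRect((w[:,:2]*1000).astype(np.float32)); print(q["score"],q["extent"],w.mean(0),b,w.min(0),w.max(0))
    a=np.radians(11.5); pr=np.array(b[0])/1000-.017*np.array([np.cos(a),np.sin(a)]); print(pr,row(*pr,.21,-78.5))
E
python3 -m crank '[[[-0.5,0,0,0],[-0.8,0,-0.5,0],[-0.8,0,-1.5,0],[-0.8,0,-2.5,0],[-0.8,0,-3,0]]]'
```

```text
[ 0.07557954  0.00057167 -0.15793947]
0.74 [304.0, 65.5, 75.4, 57.3] [ 0.52172112 -0.05664683  0.11845553] ((521.1471557617188, -56.77606964111328), (43.812705993652344, 28.04425621032715), 12.58416748046875) [ 0.49951661 -0.07403659  0.11162476] [ 0.54478832 -0.03888261  0.12491479]
[ 0.50448844 -0.06016532] [3.21, 3.19, -1.43, 5.35]
t: 5.92
eef_pos: [0.5054, 0.0685, 0.2513]
ee_rot: [-3.139, -0.001, -0.901]
force: [-0.4, -0.3, -0.1]
width: 0.0004
gripper_force: 0.0
```

```bash
python3 - <<'E'
from h import *
print(row(.5045,-.060,.25,-78.5))
E
```

```text
[4.01, 3.22, 0.05, 5.38]
```

```bash
python3 -m crank '[[[1,0.8,0,1.35],[2,1.6,0,2.7],[3,2.4,0,4.05],[4,3.2,0,5.4],[4,3.2,0,5.4]]]'; python3 -m crank '[[[0,0,1.5,0],[0,0,3,0],[0,0,4,0],[0,0,4.6,0],[0,0,4.6,0]]]';  python3 - <<'E'
from h import *
print(row(.5045,-.060,.116,-78.5))
E
```

```text
t: 6.55
eef_pos: [0.5039, -0.0616, 0.249]
ee_rot: [3.141, -0.0, -1.376]
force: [-0.7, 0.1, -0.1]
width: 0.0006
gripper_force: 0.0
t: 7.18
eef_pos: [0.504, -0.0599, 0.1335]
ee_rot: [3.14, -0.0, -1.372]
force: [0.9, -0.5, -0.2]
width: 0.0007
gripper_force: 0.0
[0.01, -0.02, 0.7, -0.02]
```

```bash
python3 -m crank '[[[0,0,0.2,0],[0,0,0.4,0],[0,0,0.55,0],[0,0,0.65,0],[0,0,0.7,0],[0,0,0.72,0],[0,0,0.72,0],[0,0,0.72,0]]]'; python3 -m crank '[[[0,0,-1,0],[0,0,-3,0],[0,0,-5,0],[0,0,-5,0]]]'; python3 - <<'E'
from h import *
from scipy.spatial.transform import Rotation as Ro
for n in ("top","scene"):
    im,d=arm.grab_frame(n); P=cloud(n,d); cv2.imwrite(f"pics/e_{n}.png",cv2.resize(im[140:300,150:380,::-1],(690,480)))
    for th in ("power_rocker","lever_knob"):
        r=arm.trace(th,n)
        if r: w=P[r[0]["mask"]&(d>0)]; print(n,th,r[0]["score"],w.mean(0).round(3),w.min(0).round(3),w.max(0).round(3)); X=w[:,0]; print([(round(a,3),w[(X>=a)&(X<a+.01),2].mean().round(4)) for a in np.arange(.495,.545,.01) if ((X>=a)&(X<a+.01)).any()])
E
```

```text
t: 8.18
eef_pos: [0.5047, -0.0603, 0.1171]
ee_rot: [-3.141, -0.0, -1.372]
force: [-3.4, 1.4, 9.6]
width: 0.0006
gripper_force: 5.1
t: 8.68
eef_pos: [0.5064, -0.0602, 0.2451]
ee_rot: [-3.134, -0.0, -1.372]
force: [-0.5, 0.6, 0.2]
width: 0.0
gripper_force: 0.0
top power_rocker 0.55 [0.609 0.047 0.126] [ 0.525 -0.085 -0.005] [0.695 0.157 0.629]
[(np.float64(0.515), np.float64(0.3856)), (np.float64(0.525), np.float64(0.1693)), (np.float64(0.535), np.float64(0.1482)), (np.float64(0.545), np.float64(0.1448))]
scene power_rocker 0.77 [ 0.524 -0.055  0.117] [ 0.5   -0.072  0.109] [ 0.56  -0.026  0.124]
[(np.float64(0.495), np.float64(0.1154)), (np.float64(0.505), np.float64(0.116)), (np.float64(0.515), np.float64(0.1162)), (np.float64(0.525), np.float64(0.1183)), (np.float64(0.535), np.float64(0.1208)), (np.float64(0.545), np.float64(0.1104))]
scene lever_knob 0.43 [0.531 0.028 0.188] [0.525 0.022 0.164] [0.539 0.034 0.204]
[(np.float64(0.525), np.float64(0.1874)), (np.float64(0.535), np.float64(0.1891))]
```

View pics/e_scene.png

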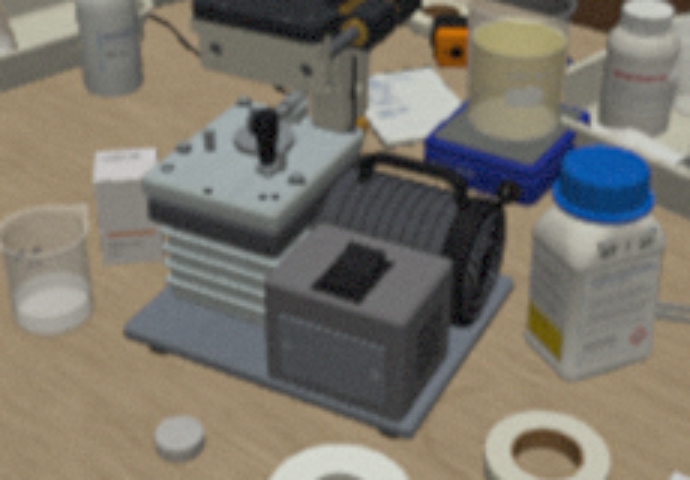

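The scene view shows the near half of the rocker level at 116 mm and its rear raised to 121 mm (pixel 352,270), so the pump is on. The knob is at the right stop (pixel 265,140), and the arm is clear of everything.

```bash
python3 -c "
from station import arm
print(arm.job_done())"
```

```text
the job is handed in; nothing more can be done
None
```

The ballast lever is at its second stop and the pump was then switched on at the rocker; both were confirmed by camera before I handed the job in, which returned no verdict.

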